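Pop the bicycle light out of its dock and trap it on the chute

TASK

Press the wooden dock's spring ejector plate all the way down with one finger so that the grey bicycle light pops out of its well, and stop the light with the other finger standing in the chute before it slides off the lower end. Do not pinch or lift the light, do not touch it while it is still seated in its well, and leave the other things on the shelf where they are. Finish holding like that: one finger keeping the ejector down, the light at rest against the other finger on the chute.

Things in the scene. Friction and masses are not known exactly. Their poses are not given: they have to be found in the camera images.
- dock: Light wooden ejector dock fixed to the shelf, 160 mm long (x -97 to 64), 114 mm wide (y -87 to 27), 72 mm high at its back wall. Origin on the shelf surface, z up; its yaw varies (chute falls roughly away from the robot). Along y = 0 runs a slick metal chute, 40 mm wide, falling towards -x at 0.32 rad, between rails 7 mm thick, 10 mm high. The ejector plate lies beside the lower chute on the -y side.
- well (a point): Middle of the sill between the well and the chute (dock x = 4, y = 0, height 41 mm). The light's well lies beyond it (x 5 to 58), its floor 7 mm lower. Pressing the ejector raises that floor as much as the plate goes down; at about 7 mm the light clears the sill, slides towards -x and is off the lower end in about half a second unless stopped.
- chute_end (a point): Open lower end of the chute, middle of its floor: dock x = -95, y = 0, height 8.5 mm.
- catch (a point): Point on the chute floor, mid-width: dock x = -50, y = 0, height 23.4 mm, 62 mm sideways (dock +y) from the ejector plate's centre. A fingertip standing here 4 to 15 mm above the floor stops the light. With one finger on the plate and the other here, at the same height, both can be lowered together.
- ejector_top (a point): Centre of the ejector plate's top, a plain metal plate 44 mm (dock x) by 40 mm (dock y) at dock x = -50, y = -62. Height 44 mm when up, 34 mm when fully down; its housing around it is 28 mm high. It moves with the plate.
- ejector (a joint): Ejector plate travel (m): 0 up, 0.010 fully down (it stops there). It moves straight down against a spring, about 2 N to start and 4 N at the bottom, plus about 2 N for the weight of the light while that rests on the well floor; it springs up when released.
- light: Grey plastic bicycle light clip, a loose block 40 mm (x, along the chute) by 34 mm (y) by 20 mm, with an 18 mm wide clip tongue on top (28 mm high in all), about 0.12 kg. Origin at the centre of its underside; its z axis is vertical and its x axis along the dock's x while it lies on the slope (the block itself is tilted 0.32 rad in this frame). Seated in the well its origin is at dock x = 25, z = 41 mm.
- coin_cup: Copper-toned coin cup, 66 mm wide, 65 mm high, standing near the dock; origin under its centre. Bystander.
- stopper: Green glass bottle stopper, 48 mm wide, 62 mm high, standing near the dock; origin under its centre. Bystander.
- padlock: Brass padlock standing near the dock, 22 by 42 mm, 62 mm high; origin under its centre. Bystander.
Not all that is in view belongs to the job. What is shaped like the light but purple is not meant. What is shaped like the dock but blue is not meant.

How it is judged:
By the outcome, as a careful person would: the job done as asked, in the order asked, and still so for the second after the job is handed in, while the arm keeps its last pose, push and grip.
It also fails if it takes over 38 s, if anything falls off the work surface, if the arm or the gripper's body presses on something with over 40 N, if the wrist force passes 120 N, or if a joint passes its speed limit or range.

ROBOT

A 7-joint arm with a two-finger parallel gripper is mounted at the origin on the work surface. World frame = base frame: x ahead of the robot, y to its left, z up, the work surface at z = 0. Lengths are in m, angles in degrees, forces in N, time in s.
With the tool pointing down it reaches from about 0.425 to 0.925 m from the base axis. Payload 6.8 kg.
Tool frame: the origin (TCP) lies midway between the tips of the shut fingers; the grasp point (between the pads) lies 19 mm behind it; z points along the fingers, y is the line along which they close (so a half turn about z gives the same grasp; the last joint's range is limited). The gripper opens to 85 mm and grips with 20 to 120 N. Pads are 22 mm wide; open, the fingers measure 114 mm over their backs; the gripper's body (76 mm by 85 mm) begins 54 mm behind the grasp point. The pads swing forward as they close: fully open they stand 13 mm farther back than shut.
Start: joints at [-76.152, 27.33, 1.283, 89.118, -0.659, 63.558, -4.761], TCP at [0.231, 0.634, 0.231] pointing down, gripper open.
Joint ranges: [-169.35, 169.35], [-19.33, 120.38], [-80.79, 83.38], [13.8, 139.57], [-78.32, 258.32], [9.67, 109.79], [-169.56, 169.56]. Speed limits (degrees/s): [136.94, 136.94, 180, 180, 180, 180, 180].

INTERFACE

Orientations are given as [roll, pitch, yaw] about the fixed x, y, z axes, in that order (R = Rz(yaw) Ry(pitch) Rx(roll)).
In Python, from cell import r gives the robot as it stands.
- The arm moves only by the tool drive_tool, never from a script. Its argument "rows" is a list of rows, each a list of 6 numbers: the shift along the tool's x, y, z in units of 500 mm (1.0 is 500 mm), then the turn, a rotation vector about the tool's x, y, z in units of pi rad (1.0 is pi rad). A call has 1 to 10 rows; each row shifts and turns the commanded pose from where the row before left it, along the tool's axes as they then stand; what a row does not reach is not made up. A row lasts 1/8 s, in which the tool goes at most 62.5 mm and 10.7 degrees, less where a joint would pass 70% of its speed; a pose out of reach is approached as far as the arm can. A call with a number of a shift or a turn outside -1 to 1 is refused whole. A call with a gripper value outside its range is refused whole. "grip" is the gripper's target within -1 to 1 (fully open at 1, half-way at 0, shut at -1), set as the call begins (left out, the last holds). The fingers move at their own pace and stop on an object; "squeeze" is the grip in N (left out, the last holds). Time passes only in rows, so rows that do not move let the fingers close. It gives the time, the measured TCP pose, the force, the opening and the grip force at its end, in the units of the state.
- r.state(): the state, without advancing time (a new reading comes with each control period).
- r.grab_frame(name): name is "scene" or "top" or "wrist"; returns a dict with "img" (384x512x3 uint8, red, green, blue), "camera_matrix" (3x3 intrinsics, pixels), "pose" (4x4, takes a point from camera to world coordinates). Camera axes: x right, y down, z forward; pixel columns grow to the right and rows downward; lengths in m; the calibration is good to about 2 mm. The wrist camera is an equidistant fisheye: a pixel r from the principal point sees the ray r / f radians off the axis. A picture is of the moment at which its call begins. There is no depth.
- r.sign_off(): hands the job in; it is judged then, once.
Trained networks look in a picture, given as the dict that the camera call returned (one of the last four; its "shot" number tells which), for a name from the list of things; names that differ only in an ending like _2 or _b are one class to them, and where a whole thing is asked for, a point or a joint stands for the part that bears it (a point fixed in the world has none). Each returns a list of dicts, best first, with "conf" (0 to 1); they miss things now and then, are a little off and sometimes report something else, mostly with a low value. They report only what shows in the picture. A call takes as long as a camera call. They do not tell look-alikes from the thing itself.
- r.silhouettes(thing, picture): "mask" (384x512 bool, what is visible of it) and "bbox" ([left, top, right, bottom] in pixels, round what is visible of it).
The state is a dict: "clock": time; "joints": joint angles; "joint_vel": joint speeds; "effort": joint torques, N m; "tcp_pos": TCP position; "orientation": TCP orientation; "ft_force": force on the tool from outside, world axes, zero at the start; "wrist_torque": the same for the moment, N m; "finger_gap": opening from 0.0 (shut) to 1.0 (fully open); "grip_force": force on a finger pad.
Only numpy, scipy, OpenCV 4.12 (cv2) and the standard library are available. Lean on these libraries where they do the work, as an engineer would, in place of code of your own. Each camera call takes 0.05 s, during which the arm holds its last target. There are 200 camera calls.

## Working session

There is one attempt and no reset: what is moved stays moved. The work goes in short steps, Python scripts to look and compute and a tool call to move; the robot and the scene stay as the last step left them, time stands still between calls to the robot, and variables do not carry over. Pictures are saved under pics/ and viewed, at most 10 in all, crops included, and the job is handed in when it is done.

Besides the shell and the picture viewer there is one more tool, called after "Request:" by a JSON object that holds its "fn" and its "kwargs", one argument or row to a line. drive_tool: Moves the arm, as the interface text tells. Shifts and turns lie within -1 to 1; 1 stands for 500 mm of shift or pi rad of turn. Its arguments: {"type":"object","properties":{"rows":{"type":"array","items":{"type":"array","items":{"type":"number"}}},"grip":{"type":"number"},"squeeze":{"type":"number"}},"required":["rows"]}

```bash
ls; mkdir -p pics; python3 - <<'E'
from cell import r
import cv2,numpy as np,pickle
fs={}
for n in("scene","top"):
    f=r.grab_frame(n);fs[n]=f
    cv2.imwrite(f"pics/{n}0.png",f["img"][:,:,::-1])
    for t in("dock","light","ejector_top","coin_cup","stopper","padlock"):
        for d in r.silhouettes(t,f): print(n,t,round(d["conf"],2),d["bbox"],d["mask"].sum())
    print(f["pose"].round(3).tolist(),f["camera_matrix"].round(1).tolist())
pickle.dump(fs,open("fs.pkl","wb"))
print(r.state())
a=cv2.imread("pics/scene0.png");b=cv2.imread("pics/top0.png")
E
```

```text
pics
scene dock 0.73 [107.9, 256.6, 172.5, 351.0] 4191
scene dock 0.64 [199.1, 185.0, 260.2, 260.5] 2172
scene light 0.71 [205.7, 192.4, 224.5, 216.2] 274
scene light 0.59 [186.0, 177.5, 203.1, 193.6] 218
scene light 0.54 [199.3, 184.0, 261.8, 260.6] 2228
scene ejector_top 0.84 [242.3, 216.7, 259.1, 236.2] 351
scene ejector_top 0.73 [140.5, 306.1, 170.5, 332.8] 570
scene coin_cup 0.58 [261.2, 165.5, 286.0, 197.9] 693
scene stopper 0.74 [156.6, 217.3, 182.3, 243.1] 419
scene padlock 0.59 [289.0, 236.4, 307.7, 255.4] 253
[[0.559, 0.688, -0.463, 0.945], [0.829, -0.468, 0.306, -0.296], [-0.006, -0.555, -0.832, 0.738], [0.0, 0.0, 0.0, 1.0]] [[348.1, 0.0, 256.4], [0.0, 348.1, 190.2], [0.0, 0.0, 1.0]]
top dock 0.63 [357.7, 136.2, 406.7, 202.2] 1863
top dock 0.56 [261.4, 163.3, 308.8, 225.1] 1465
top light 0.72 [284.2, 243.5, 300.8, 249.7] 154
top light 0.5 [282.9, 195.5, 299.1, 214.6] 195
top ejector_top 0.76 [361.4, 141.9, 379.5, 160.5] 214
top ejector_top 0.75 [264.7, 164.3, 282.6, 181.7] 263
top ejector_top 0.25 [246.5, 138.3, 258.9, 149.5] 154
top coin_cup 0.94 [227.5, 188.3, 247.8, 209
[... 349 characters left out ...]
.7, 'joints': array([-76.15309189,  27.32586534,   1.28354763,  89.11906064,
        -0.65843572,  63.55934855,  -4.76132287]), 'joint_vel': array([-0.06620495,  0.01512608,  0.02692531,  0.03272724, -0.03857584,
       -0.11520471, -0.01687643]), 'effort': array([-1.27257787e-03, -5.96160185e+01,  1.60498258e+00, -2.81500733e+01,
        1.24304811e-02,  1.24175309e-03, -1.33481288e-05]), 'tcp_pos': array([0.23131212, 0.63413237, 0.23134849]), 'orientation': array([ 1.79996949e+02, -6.55072006e-04,  1.59958252e+02]), 'ft_force': array([ 0.0512656 , -0.03268747, -0.0683195 ]), 'wrist_torque': array([ 0.01491762, -0.02921898, -0.0308793 ]), 'grip_force': 0.0, 'finger_gap': 1.0047646775080177}
```

View pics/top0.png

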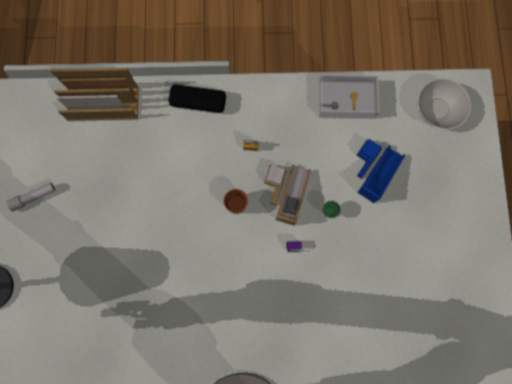

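View pics/scene0.png

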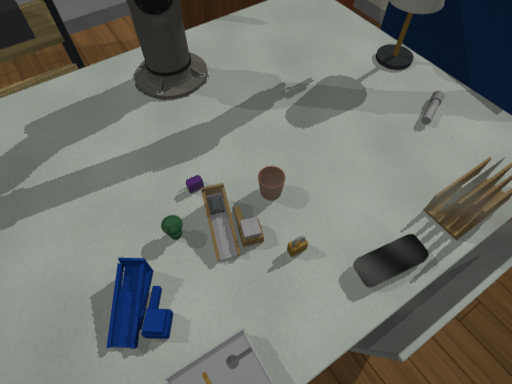

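The wooden dock is at top px (290,194) and scene px (225,222). The blue dock at top (381,170) is a look-alike, and so is the purple light at top (293,246). The grey light sits in the wooden dock at top (291,205), and the plate is at top (275,173). Next I'll fit the dock pose from both views.

```bash
cat > h.py <<'E'
import numpy as np,cv2
def W(p,pts):
    c,s=np.cos(p[2]),np.sin(p[2]);pts=np.asarray(pts,float)
    return np.c_[p[0]+c*pts[:,0]-s*pts[:,1],p[1]+s*pts[:,0]+c*pts[:,1],pts[:,2]]
def proj(f,X):
    T=np.linalg.inv(f["pose"]);Y=X@T[:3,:3].T+T[:3,3];K=f["camera_matrix"]
    return np.c_[K[0,0]*Y[:,0]/Y[:,2]+K[0,2],K[1,1]*Y[:,1]/Y[:,2]+K[1,2]]
def fl(x): return .0085+(x+.095)*np.tan(.32)
A=[[x,y,z] for x,zt in((-.097,.018),(.004,.051),(.064,.072)) for y in(-.027,.027) for z in(0,zt)]
B=[[x,y,z] for x in(-.076,-.024) for y in(-.087,-.027) for z in(0,.028)]
P=[[x,y,.044] for x in(-.072,-.028) for y in(-.082,-.042)]
C=[[-.095,-.02,.0085],[-.095,.02,.0085],[.004,.02,.041],[.004,-.02,.041]]
def sil(f,p,shape=(384,512),S=4):
    m=np.zeros((shape[0]*S,shape[1]*S),np.uint8)
    for G in(A,B,P): cv2.fillConvexPoly(m,cv2.convexHull(((proj(f,W(p,G))+.5)*S).astype(np.float32)).astype(np.int32),255)
    return cv2.resize(m,shape[::-1],interpolation=cv2.INTER_AREA)/255.
E
python3 - <<'E'
from h import *
import pickle
from cell import r
from scipy.optimize import minimize
fs=pickle.load(open("fs.pkl","rb"))
M={}
# own colour mask for wood, inside a window, plus silhouettes
for n,b in(("top",(255,158,316,230)),("scene",(194,180,268,266))):
    f=r.grab_frame(n);fs[n]=f
    m=np.zeros((384,512),bool)
    for d in r.silhouettes("dock",f):
        u=d["bbox"];cx,cy=(u[0]+u[2])/2,(u[1]+u[3])/2
        if b[0]<cx<b[2] and b[1]<cy<b[3]: m|=d["mask"]
    for t in("light","ejector_top"):
      for d in r.silhouettes(t,f):
        u=d["bbox"]
        if b[0]<u[0] and u[2]<b[2] and b[1]<u[1] and u[3]<b[3]:
            print(n,t,d["conf"],u,np.argwhere(d["mask"]).mean(0)[::-1]); m|=d["mask"] if t!="light" or n=="top" else False
    M[n]=m;print(n,m.sum())
pickle.dump((fs,M),open("fs.pkl","wb"))
def ray(f,u,z):
    K=f["camera_matrix"];d=f["pose"][:3,:3]@np.linalg.solve(K,[u[0],u[1],1]);o=f["pose"][:3,3];return o+d*(z-o[2])/d[2]
c=ray(fs["top"],(290,194),.03);print(c)
def cost(q,ns=("top","scene")):
    p=[q[0],q[1],q[2]*10]
    return sum(np.abs(sil(fs[n],p)-M[n]).sum()/M[n].sum() for n in ns)
for ns in(("top",),("scene",),("top","scene")):
    best=min((minimize(cost,[c[0],c[1],y],(ns,),method="Nelder-Mead",options=dict(initial_simplex=[[c[0],c[1],y],[c[0]+.01,c[1],y],[c[0],c[1]+.01,y],[c[0],c[1],y+.02]],xatol=1e-5)) for y in(.27,.30,.33)),key=lambda s:s.fun)
    p=best.x*[1,1,10];print(ns,p,best.fun)
np.save("p.npy",p)
out=[]
for n,b in(("top",(255,155,320,230)),("scene",(190,175,270,266))):
    S=7 if n=="top" else 5
    im=cv2.resize(fs[n]["img"][b[1]:b[3],b[0]:b[2],::-1].copy(),None,fx=S,fy=S,interpolation=cv2.INTER_CUBIC)
    T=lambda G:((proj(fs[n],W(p,G))+.5-[b[0],b[1]])*S).astype(np.int32)
    cv2.polylines(im,[T(P)[[0,1,3,2]]],True,(0,0,255));cv2.polylines(im,[T(C)],True,(255,0,0))
    cv2.polylines(im,[T([[-.097,-.027,.018],[-.097,.027,.018],[.064,.027,.072],[.064,-.027,.072]])],True,(0,255,0))
    out.append(im)
h=max(o.shape[0] for o in out)
im=np.hstack([cv2.copyMakeBorder(o,0,h-o.shape[0],0,0,0) for o in out]);im=im if im.shape[1]<=800 else cv2.resize(im,None,fx=800/im.shape[1],fy=800/im.shape[1])
cv2.imwrite("pics/fit1.png",im);print(im.shape)
E
```

```text
top light 0.52 [282.7, 197.4, 299.0, 213.0] [290.34782609 204.7826087 ]
top ejector_top 0.69 [269.1, 165.1, 282.8, 182.8] [275.87439614 173.96618357]
top 1503
scene light 0.7 [206.6, 192.5, 227.8, 215.6] [215.86029412 204.62132353]
scene light 0.52 [200.8, 184.8, 262.1, 259.9] [229.21970706 225.78650688]
scene ejector_top 0.75 [243.6, 220.3, 262.5, 235.9] [250.43543544 227.90990991]
scene 2278
[ 0.57698995 -0.14463134  0.03      ]
('top',) [ 0.56316539 -0.14871591  2.82127422] 0.22848942637600614
('scene',) [ 0.56130819 -0.14724858  2.8080181 ] 0.25704694520477195
('top', 'scene') [ 0.56205023 -0.14780714  2.80905846] 0.4932368204996011
(491, 800, 3)
```

View pics/fit1.png

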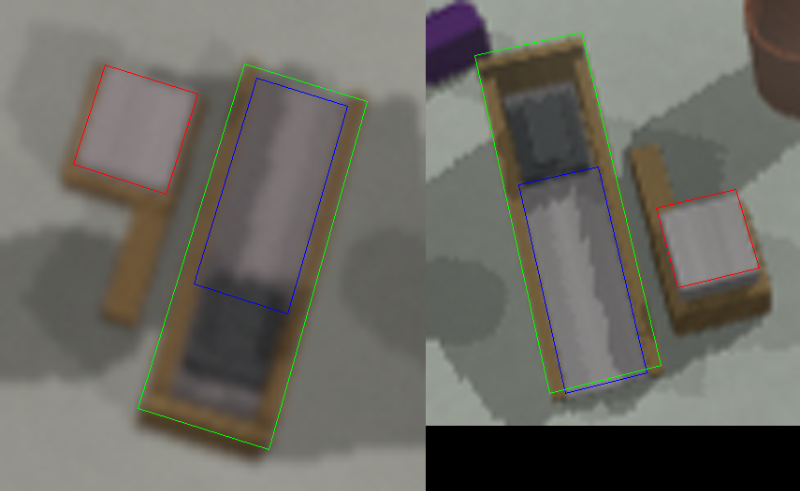

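The crop confirms the grey light seated in the wooden dock, with the plate beside the lower chute. The fit agrees in both views to about 2 mm. The target midpoint is about (0.619, -0.135) with yaw 161°. I'll travel there high up, with the gripper at about 48 mm.

Request:
{"fn": "drive_tool", "kwargs": {
  "rows": [
    [-0.07, -0.065, 0, 0, 0, 0],
    [-0.07, -0.065, 0, 0, 0, 0],
    [-0.07, -0.065, 0, 0, 0, 0],
    [-0.07, -0.065, 0, 0, 0, 0],
    [-0.07, -0.065, 0, 0, 0, 0],
    [-0.07, -0.065, 0, 0, 0, 0],
    [-0.07, -0.065, 0, 0, 0, 0],
    [-0.07, -0.065, 0, 0, 0, 0],
    [-0.07, -0.065, 0, 0, 0, 0]
  ],
  "grip": 0.13
}}

```text
clock: 2.22
tcp_pos: [0.4277, 0.25, 0.2316]
orientation: [180.0, 0.0, 160.0]
ft_force: [0.6, 0.1, -0.7]
finger_gap: 0.561
grip_force: 0.0
```

Request:
{"fn": "drive_tool", "kwargs": {
  "rows": [
    [-0.07, -0.065, 0, 0, 0, 0],
    [-0.07, -0.065, 0, 0, 0, 0],
    [-0.07, -0.065, 0, 0, 0, 0],
    [-0.07, -0.065, 0, 0, 0, 0],
    [-0.07, -0.065, 0, 0, 0, 0],
    [-0.07, -0.065, 0, 0, 0, 0],
    [-0.07, -0.065, 0, 0, 0, 0],
    [-0.07, -0.065, 0, 0, 0, 0],
    [-0.04, -0.04, 0, 0, 0, 0],
    [0, 0, 0, 0, 0, 0]
  ]
}}

```text
clock: 3.48
tcp_pos: [0.6131, -0.1174, 0.2313]
orientation: [-179.9, 0.0, 159.7]
ft_force: [0.5, -0.2, -0.4]
finger_gap: 0.565
grip_force: 0.0
```

```bash
cat > st.py <<'E'
from cell import r
from h import *
from scipy.spatial.transform import Rotation as Ro
s=r.state();p=np.load("p.npy")
R=Ro.from_euler("xyz",s["orientation"],degrees=True)
t=W(p,[[-.05,-.031,0.]])[0];d=t-s["tcp_pos"];d[2]=0
print(round(s["clock"],2),s["tcp_pos"].round(4),s["orientation"].round(2),"tgt",t.round(4),"tool shift/0.5",(R.inv().apply(d)/.5).round(4),"yaw want",np.degrees(p[2]).round(2),s["ft_force"].round(2),round(s["finger_gap"],3),s["joints"].round(0))
E
python3 st.py; python3 - <<'E'
from cell import r
import cv2
f=r.grab_frame("wrist");cv2.imwrite("pics/w1.png",f["img"][:,:,::-1])
E
```

```text
3.48 [ 0.6131 -0.1174  0.2313] [-1.7993e+02  4.0000e-02  1.5972e+02] tgt [ 0.6194 -0.1348  0.    ] tool shift/0.5 [-0.024  -0.0283  0.0001] yaw want 160.95 [ 0.52 -0.16 -0.43] 0.565 [-12.  24.  23.  98. -10.  61.  84.]
```

View pics/w1.png

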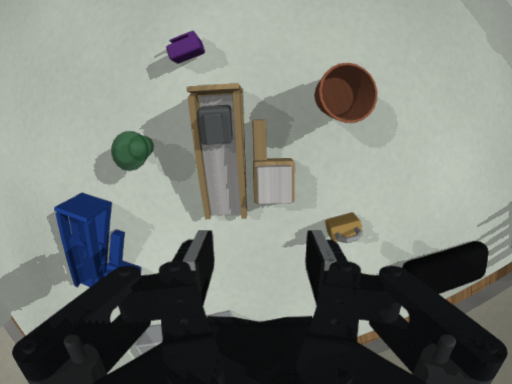

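The wrist view shows the plate at px (275,184), the chute running from (215,95) to (228,215), the light at (215,125), and fingertips at (203,240) and (317,240). I'll centre and descend partway, then check the fit in this view.

Request:
{"fn": "drive_tool", "kwargs": {
  "rows": [
    [-0.024, -0.028, 0.05, 0, 0, -0.007],
    [0, 0, 0.08, 0, 0, 0],
    [0, 0, 0.08, 0, 0, 0],
    [0, 0, 0.05, 0, 0, 0],
    [0, 0, 0, 0, 0, 0],
    [0, 0, 0, 0, 0, 0]
  ]
}}

```text
clock: 4.28
tcp_pos: [0.6201, -0.1309, 0.1025]
orientation: [180.0, 0.1, 161.3]
ft_force: [1.3, -0.6, 0.4]
finger_gap: 0.565
grip_force: 0.0
```

```bash
python3 st.py; cat > wr.py <<'E'
import sys
from cell import r
from h import *
from scipy.spatial.transform import Rotation as Ro
def pf(f,X):
    T=np.linalg.inv(f["pose"]);Y=X@T[:3,:3].T+T[:3,3];K=f["camera_matrix"]
    n=np.hypot(Y[:,0],Y[:,1]);th=np.arctan2(n,Y[:,2]);return np.c_[K[0,0]*th*Y[:,0]/n+K[0,2],K[1,1]*th*Y[:,1]/n+K[1,2]]
f=r.grab_frame("wrist");p=np.load("p.npy");s=r.state()
R=Ro.from_euler("xyz",s["orientation"],degrees=True)
im=f["img"][:,:,::-1].copy();im=cv2.resize(im,None,fx=1.5,fy=1.5,interpolation=cv2.INTER_CUBIC)
def L(X,c,cl=True): cv2.polylines(im,[(1.5*(pf(f,np.asarray(X))+.5)).astype(np.int32)],cl,c)
L(W(p,np.array(P)[[0,1,3,2]]),(0,0,255));L(W(p,C),(255,0,0))
L(W(p,[[-.097,-.027,.018],[-.097,.027,.018],[.064,.027,.072],[.064,-.027,.072]]),(0,255,0))
t=s["tcp_pos"]
for y in(-.031,.031): # finger tip footprint, 5 mm behind tcp
    L([t+R.apply([a,y+b,-.006]) for a,b in((-.011,-.007),(.011,-.007),(.011,.007),(-.011,.007))],(0,255,255))
cv2.imwrite(sys.argv[1],im)
E
python3 wr.py pics/w2.png
```

```text
4.28 [ 0.6201 -0.1309  0.1025] [1.7996e+02 8.0000e-02 1.6128e+02] tgt [ 0.6194 -0.1348  0.    ] tool shift/0.5 [-0.0012 -0.0079 -0.    ] yaw want 160.95 [ 1.31 -0.63  0.4 ] 0.565 [ -8.  33.  20. 102. -14.  47.  90.]
```

View pics/w2.png

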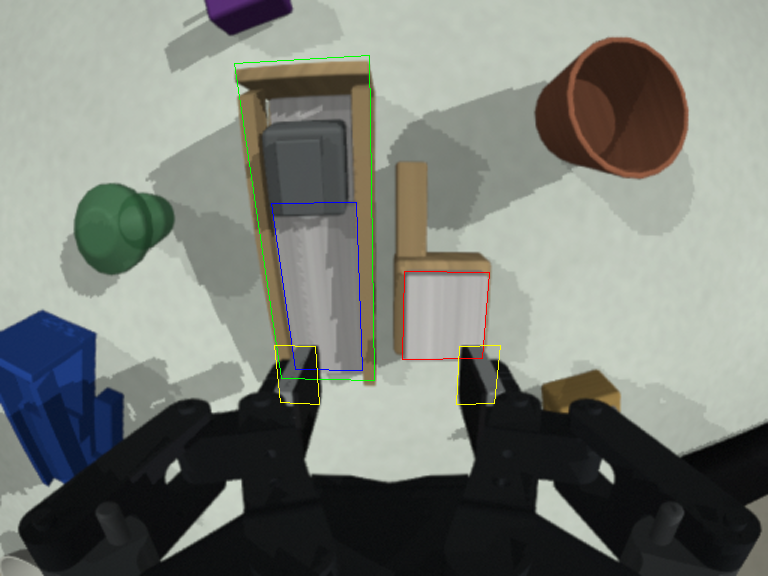

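The fit holds up: the plate, rails and chute outlines agree within about 2 mm. The fingertips are as expected too, so I'll apply a small correction and lower to just above the plate.

Request:
{"fn": "drive_tool", "kwargs": {
  "rows": [
    [-0.001, -0.008, 0.03, 0, 0, 0.002],
    [0, 0, 0.04, 0, 0, 0],
    [0, 0, 0.03, 0, 0, 0],
    [0, 0, 0.006, 0, 0, 0],
    [0, 0, 0, 0, 0, 0],
    [0, 0, 0, 0, 0, 0]
  ]
}}

```text
clock: 5.08
tcp_pos: [0.619, -0.1358, 0.0488]
orientation: [180.0, 0.1, 160.9]
ft_force: [-0.0, -0.3, -0.5]
finger_gap: 0.566
grip_force: 0.0
```

```bash
python3 st.py;python3 wr.py pics/w3.png
```

```text
5.08 [ 0.619  -0.1358  0.0488] [1.7999e+02 6.0000e-02 1.6085e+02] tgt [ 0.6194 -0.1348  0.    ] tool shift/0.5 [-0.0002  0.0022  0.    ] yaw want 160.95 [-0.   -0.32 -0.51] 0.566 [ -6.  37.  18. 104. -16.  42.  91.]
```

View pics/w3.png

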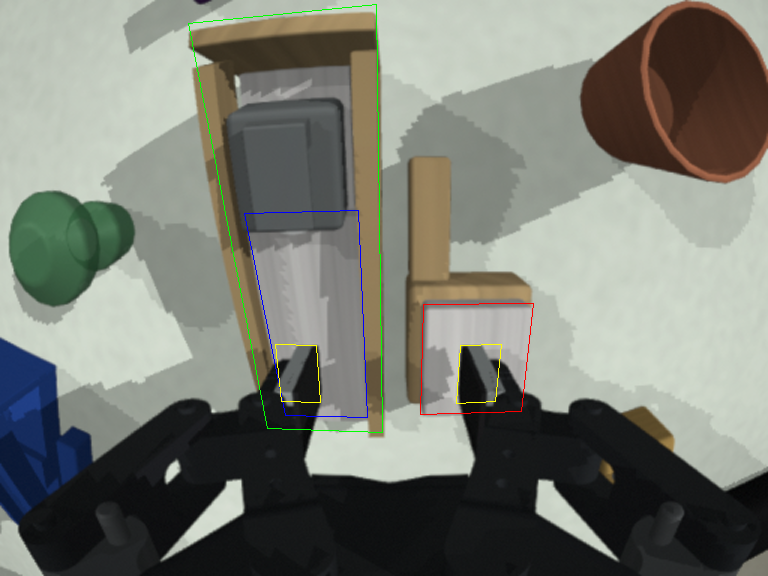

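Request:
{"fn": "drive_tool", "kwargs": {
  "rows": [
    [0, 0.002, 0.006, 0, 0, 0],
    [0, 0, 0.006, 0, 0, 0],
    [0, 0, 0, 0, 0, 0]
  ]
}}

```text
clock: 5.5
tcp_pos: [0.6186, -0.1346, 0.042]
orientation: [-180.0, -0.0, 160.9]
ft_force: [-0.8, 0.2, -0.5]
finger_gap: 0.567
grip_force: 0.0
```

Request:
{"fn": "drive_tool", "kwargs": {
  "rows": [
    [0, 0, 0.004, 0, 0, 0],
    [0, 0, 0, 0, 0, 0]
  ]
}}

```text
clock: 5.75
tcp_pos: [0.6189, -0.1348, 0.0405]
orientation: [180.0, 0.0, 160.9]
ft_force: [-1.4, 0.6, 3.2]
finger_gap: 0.561
grip_force: 1.5
```

Request:
{"fn": "drive_tool", "kwargs": {
  "rows": [
    [0, 0, 0.004, 0, 0, 0],
    [0, 0, 0, 0, 0, 0]
  ]
}}

```text
clock: 6.0
tcp_pos: [0.6189, -0.1347, 0.0383]
orientation: [180.0, 0.0, 160.9]
ft_force: [-2.7, 1.0, 3.7]
finger_gap: 0.562
grip_force: 1.7
```

Contact came at TCP z ≈ 0.0405, so the bottom should be at about 0.0305. Pressing through now.

Request:
{"fn": "drive_tool", "kwargs": {
  "rows": [
    [0, 0, 0.006, 0, 0, 0],
    [0, 0, 0.006, 0, 0, 0],
    [0, 0, 0.005, 0, 0, 0],
    [0, 0, 0, 0, 0, 0],
    [0, 0, 0, 0, 0, 0],
    [0, 0, 0, 0, 0, 0]
  ]
}}

```text
clock: 6.75
tcp_pos: [0.6191, -0.1347, 0.0311]
orientation: [180.0, 0.0, 160.9]
ft_force: [-5.7, 0.1, 16.4]
finger_gap: 0.564
grip_force: 8.4
```

```bash
python3 st.py;python3 wr.py pics/w4.png
```

```text
6.75 [ 0.6191 -0.1347  0.0311] [1.7996e+02 2.0000e-02 1.6086e+02] tgt [ 0.6194 -0.1348  0.    ] tool shift/0.5 [-0.0007  0.      0.    ] yaw want 160.95 [-5.66  0.08 16.39] 0.564 [ -6.  38.  18. 104. -17.  40.  92.]
```

View pics/w4.png

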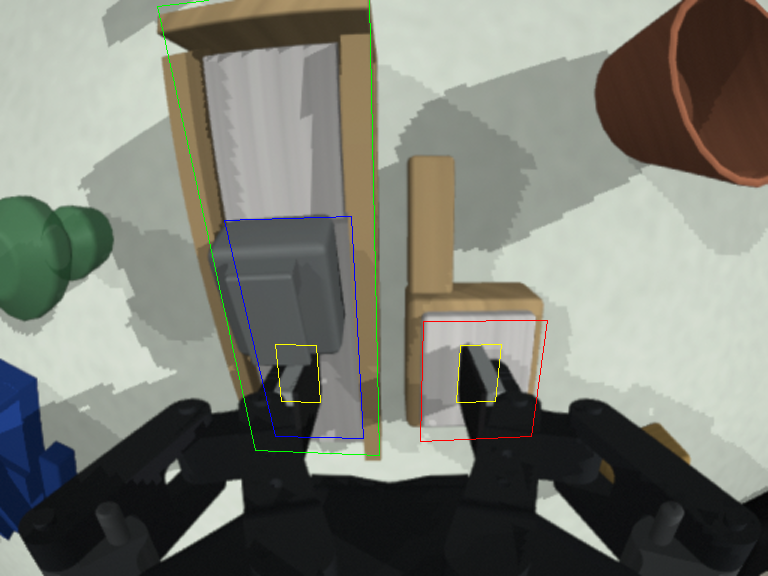

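The light has left the well and rests at px (280,285) against the left finger. The push of 16 N at TCP z 0.031 is well above the spring force, so the plate is on its stop. I'll hold for a second and check that nothing drifts.

Request:
{"fn": "drive_tool", "kwargs": {
  "rows": [
    [0, 0, 0, 0, 0, 0],
    [0, 0, 0, 0, 0, 0],
    [0, 0, 0, 0, 0, 0],
    [0, 0, 0, 0, 0, 0],
    [0, 0, 0, 0, 0, 0],
    [0, 0, 0, 0, 0, 0],
    [0, 0, 0, 0, 0, 0],
    [0, 0, 0, 0, 0, 0]
  ]
}}

```text
clock: 7.8
tcp_pos: [0.619, -0.1348, 0.0311]
orientation: [180.0, 0.0, 160.9]
ft_force: [-5.8, 1.4, 16.7]
finger_gap: 0.565
grip_force: 8.4
```

```bash
python3 st.py; python3 wr.py pics/w5.png; python3 - <<'E'
import cv2,numpy as np
a=cv2.imread("pics/w4.png").astype(int);b=cv2.imread("pics/w5.png").astype(int)
d=np.abs(a-b).max(2);print((d>25).sum(), np.argwhere(d>25)[:5].tolist(), d[200:380,200:350].mean())
E
```

```text
7.8 [ 0.619  -0.1348  0.0311] [1.7996e+02 1.0000e-02 1.6086e+02] tgt [ 0.6194 -0.1348  0.    ] tool shift/0.5 [-0.0008  0.0002  0.    ] yaw want 160.95 [-5.76  1.4  16.65] 0.565 [ -6.  38.  18. 104. -17.  40.  92.]
57 [[353, 316], [353, 317], [354, 316], [354, 317], [367, 317]] 0.923
```

Nothing moved over the extra second, so I'm handing it in.

```bash
python3 -c "
from cell import r
print(r.sign_off())"
```

```text
the job is handed in; nothing more can be done
None
```

I pressed the ejector down to its stop with one finger, and the grey light now rests on the chute against the other; I handed the job in holding that pose at about 8 s.

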